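# Turn the tumbler's filler neck straight up by its spokes

## Robot

A 7-joint arm with a two-finger parallel gripper is mounted at the origin on a cart in front of the work surface, level with it; the furniture and walls round the work are solid. World frame = base frame: x ahead of the robot, y to its left, z up, the work surface at z = 0. Lengths are in mm, angles in rad, forces in N, time in s.
With the tool pointing down it reaches from about 400 to 875 mm from the base axis. Payload 4.4 kg.
Tool frame: the origin (TCP) lies where the fingers leave the gripper's body, on its centre line; the fingertips stand 73 mm ahead of it and the grasp point (between the pads) lies 54 mm ahead of it; z points along the fingers, y is the line along which they close (so a half turn about z gives the same grasp; the last joint's range is limited). The gripper opens to 85 mm and grips with 20 to 120 N. Pads are 22 mm wide; open, the fingers measure 114 mm over their backs; the gripper's body (76 mm by 85 mm) begins 54 mm behind the grasp point. The pads swing forward as they close: fully open they stand 13 mm farther back than shut.
Start: joints at [1.066, 0.628, 0.038, 1.517, -0.027, 0.996, -0.02], TCP at [276.18, -588.423, 303.913] pointing down, gripper open.
Joint ranges: [-3.06, 3.06], [-0.37, 2.12], [-1.25, 1.32], [0.18, 2.47], [-1.1, 4.24], [0.23, 1.98], [-2.94, 2.94]. Speed limits (rad/s): [2.57, 2.57, 3.14, 3.14, 3.14, 3.14, 3.14].

## Interface

Orientations are given as [roll, pitch, yaw] about the fixed x, y, z axes, in that order (R = Rz(yaw) Ry(pitch) Rx(roll)).
In Python, from cell import ctrl gives the robot as it stands.
- The arm moves only by the tool send_rows, never from a script. Its argument "rows" is a list that holds one entry, the list of rows, each a list of 6 numbers: the shift along the tool's x, y, z in cm, then the turn, a rotation vector about the tool's x, y, z in rad. In form: [[[tx, ty, tz, wx, wy, wz], ...]]. A call has 1 to 10 rows; each row is the pose to reach, as a shift and turn from the pose commanded when the call began, along the tool's axes at that moment; what a row does not reach only later rows make up. A row lasts 1/10 s, in which the tool goes at most 50 mm and 8.59 degrees, less where a joint would pass 70% of its speed; a pose out of reach is approached as far as the arm can. A call with a gripper value outside its range is refused whole. "grip" is the closure in counts, from 0 (fully open) to 255 (shut), set as the call begins (left out, the last holds). The fingers move at their own pace and stop on an object; the grip force is fixed at half the most. Time passes only in rows, so rows that repeat a pose let the fingers close. It gives the time, the measured TCP pose, the force, the opening and the grip force at its end, in the units of the state.
- ctrl.read_state(): the state, without advancing time (a new reading comes with each control period).
- ctrl.get_image(name): name is "side" or "top" or "wrist"; returns a dict with "pixels" (420x560x3 uint8, red, green, blue), "fx", "fy", "cx", "cy" (pixels), "extrinsics" (4x4, takes a point from camera to world coordinates); the wrist camera has in their place "mount" (4x4, takes a point from camera to tool coordinates, whose origin is the TCP and whose axes are the flange's). Camera axes: x right, y up, looking along -z (the intrinsics and any distortion apply to the point x, -y, -z); pixel columns grow to the right and rows downward; lengths in mm; the calibration is good to about 2 mm. The wrist camera is an equidistant fisheye: a pixel r from the principal point sees the ray r / f radians off the axis. A picture is of the moment at which its call begins: read the wrist's pose just before it. There is no depth.
- ctrl.finish_job(): hands the job in; it is judged then, once.
The state is a dict: "clock": time; "qpos": joint angles; "qd": joint speeds; "tau": joint torques, N m; "eef_pos": TCP position; "tool_rot": TCP orientation; "force": force on the tool from outside, world axes, zero at the start; "torque": the same for the moment, N m; "width": finger opening in mm; "gripper_force": force on a finger pad.
Only numpy, scipy, OpenCV 4.12 (cv2) and the standard library are available. Lean on these libraries where they do the work, as an engineer would, in place of code of your own. Each camera call takes 0.05 s, during which the arm holds its last target. There are 200 camera calls.

## Task

Push the spokes of the sample tumbler's star wheel, one after another, until the jar's capped filler neck points straight up, ready to be opened without a spill. Turn it only by the spokes, with nothing grasped or lifted: do not touch the jar, its neck or its cap, leave the stand where it stands and the things around it undisturbed, and come away clear.

Things in the scene. Friction and masses are not known exactly. Their poses are not given: they have to be found in the camera images.
- stand: Loose 2.5 kg hand tumbler. Grey base 200 (x) by 130 mm, from x = -35 to +165 mm, top at 16 mm; two aluminium cheeks, 52 mm wide, 146 mm high, at x = 52 and 150 mm, hold the axle along the stand's x at 125 mm height, the jar between them. Origin: on the bench under the spoke wheel's middle; x points from the wheel (robot's side) along the axle to the jar, z up.
- spoke_wheel (a joint): Angle of the star wheel (black hub, aluminium spokes) and the jar, turning endlessly either way. Friction 0.12 N m (2 N at a spoke's end) keeps it where it is left. 0 or any whole turn = neck straight up; grows clockwise seen from the robot's side: at pi/2 the neck points to the stand's -y. Spokes stand at 36, 108, 180, 252, 324 degrees from the neck, so with the neck up one spoke points straight down.
- wheel_center (a point): Centre of the star wheel, on the axle, 125 mm above the bench; it turns with the wheel. Hub radius 22 mm, 24 mm thick; five equal straight round spokes, 12 mm thick, round-ended, no rim, 72 degrees apart, reaching 72 mm from the axle in the upright plane across the axle through this point. Behind that plane 42 mm are free to the front cheek's bearing.
- cap_top (a point): Middle of the outer face of the ribbed grey cap (24 mm wide) on the white jar's filler neck, 60 mm from the axle, 101 mm behind the wheel's plane. The jar is a lying cylinder, 71 mm in diameter over its two bands, 78 mm long. The point's z axis points out along the neck, which lies midway between two spokes seen along the axle.
- vial: Loose glass sample vial with black cap, 26 mm wide, 59 mm high, standing beside the stand; bystander. Origin at its underside.
- cell: Loose green cylindrical cell, 18 mm wide, 66 mm high, standing beside the stand; bystander. Origin at its underside.
- tape: Loose roll of amber film tape, 64 mm wide, 19 mm high, lying flat beside the stand; bystander. Origin at its underside.

How it is judged:
By the outcome, as a careful person would: the job done as asked, in the order asked, and still so for the second after the job is handed in, with the robot touching nothing.
It also fails if it takes over 42 s, if anything falls off the work surface, if the arm or the gripper's body presses on something with over 40 N, if the wrist force passes 120 N, or if a joint passes its speed limit or range.

## Working session

There is one attempt and no reset: what is moved stays moved. The work goes in short steps, Python scripts to look and compute and a tool call to move; the robot and the scene stay as the last step left them, time stands still between calls to the robot, and variables do not carry over. Pictures are saved under pics/ and viewed, at most 10 in all, crops included, and the job is handed in when it is done.

Besides the shell and the picture viewer there is one more tool, called after "Emit:" as a command line: name --argument value ..., lists and objects as JSON in quotes. send_rows: Moves the arm, as the interface text tells. Its arguments: {"type":"object","properties":{"rows":{"type":"array","items":{"type":"array","items":{"type":"array","items":{"type":"number"}}}},"grip":{"type":"number"}},"required":["rows"]}

```bash
mkdir -p pics; python3 - <<'E'
from cell import ctrl
import cv2,numpy as np
s=ctrl.read_state();print({k:np.round(v,3).tolist() for k,v in s.items()})
for n in("side","top"):
    i=ctrl.get_image(n);cv2.imwrite(f"pics/{n}0.png",cv2.resize(i["pixels"][:,:,::-1],(800,600),interpolation=cv2.INTER_CUBIC));print(n,i["fx"],i["fy"],i["cx"],i["cy"],np.round(i["extrinsics"],4).tolist(),[k for k in i])
E
```

```text
{'clock': 0.0, 'qpos': [1.066, 0.629, 0.038, 1.518, -0.027, 0.996, -0.02], 'qd': [0.002, 0.002, -0.001, -0.0, -0.0, 0.0, -0.0], 'tau': [-0.001, -56.339, 1.226, -19.345, 0.011, 0.011, 0.0], 'eef_pos': [275.974, -587.969, 303.021], 'tool_rot': [-3.14, 0.0, 0.439], 'force': [-0.256, 0.327, -0.293], 'torque': [0.045, 0.002, 0.023], 'gripper_force': 0.0, 'width': 85.514}
side 407.10261944608885 407.10261944608885 276.1372017302761 209.22413414866966 [[0.984, 0.1075, -0.1422, 488.237], [-0.1782, 0.567, -0.8042, -742.3616], [-0.0058, 0.8166, 0.5771, 619.8859], [0.0, 0.0, 0.0, 1.0]] ['pixels', 'fx', 'fy', 'cx', 'cy', 'extrinsics']
top 431.31043036854334 431.31043036854334 282.8877298938778 208.59772142821254 [[0.0141, 0.9877, -0.1558, 428.3242], [-0.9991, 0.0202, 0.0381, -39.1669], [0.0408, 0.1551, 0.9871, 1130.0421], [0.0, 0.0, 0.0, 1.0]] ['pixels', 'fx', 'fy', 'cx', 'cy', 'extrinsics']
```

View pics/side0.png

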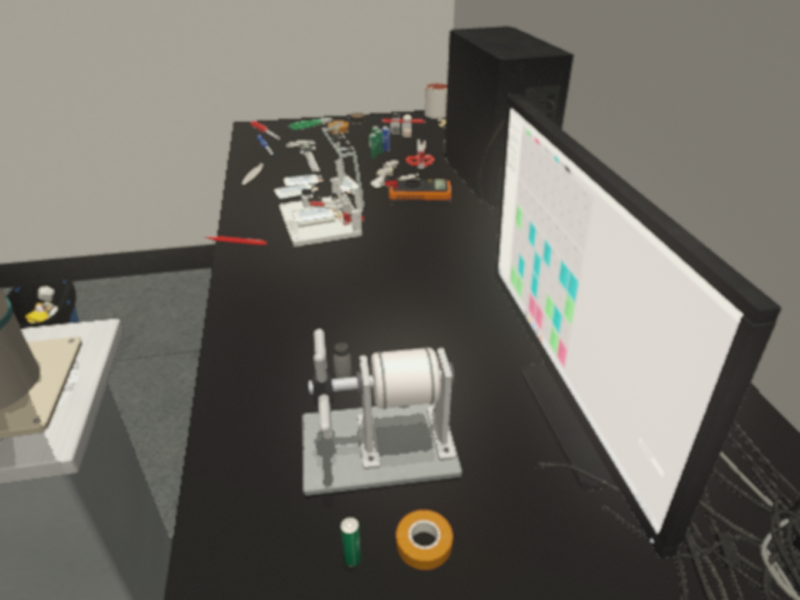

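View pics/top0.png

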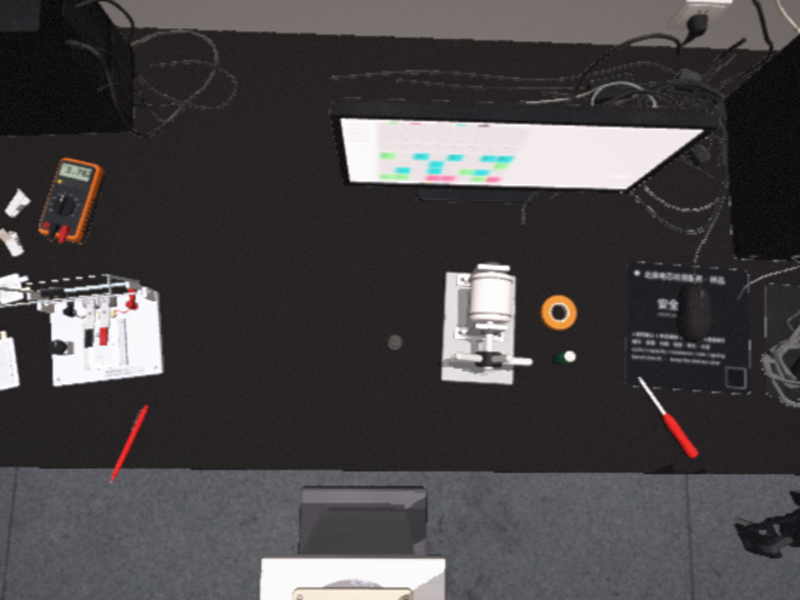

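The side view shows the stand with the wheel hub at about (318,387) and no cap in sight, so the neck points down or away. The top view shows the base from (445,272) to (515,383), spoke ends at (457,357) and (532,362), the vial at (395,342), the cell at (570,357) and the tape at (559,312). Enlarged crops next.

```bash
cat > h.py <<'E'
from cell import ctrl
import cv2,numpy as np
from scipy.spatial.transform import Rotation as R
def crop(n,out,x0,y0,w,h,k):
    i=ctrl.get_image(n);c=i["pixels"][y0:y0+h,x0:x0+w,::-1]
    cv2.imwrite(out,cv2.resize(c,None,fx=k,fy=k,interpolation=cv2.INTER_CUBIC));return i
def proj(i,P):
    E=i["extrinsics"];p=(np.atleast_2d(P)-E[:3,3])@E[:3,:3]
    return np.c_[i["cx"]+i["fx"]*p[:,0]/-p[:,2], i["cy"]-i["fy"]*p[:,1]/-p[:,2]]
E
python3 - <<'E'
from h import *
a=crop("side","/tmp/a.png",200,222,130,130,5); b=crop("top","/tmp/b.png",265,172,150,105,5)
A=cv2.imread("/tmp/a.png");B=cv2.imread("/tmp/b.png")
cv2.imwrite("pics/sidec.png",cv2.resize(A,(600,600)));cv2.imwrite("pics/topc.png",B)
E
```

```text
(no output)
```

View pics/sidec.png

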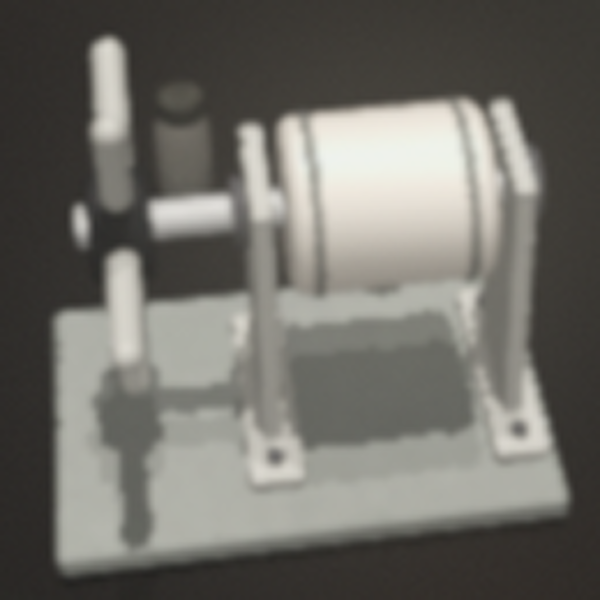

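View pics/topc.png

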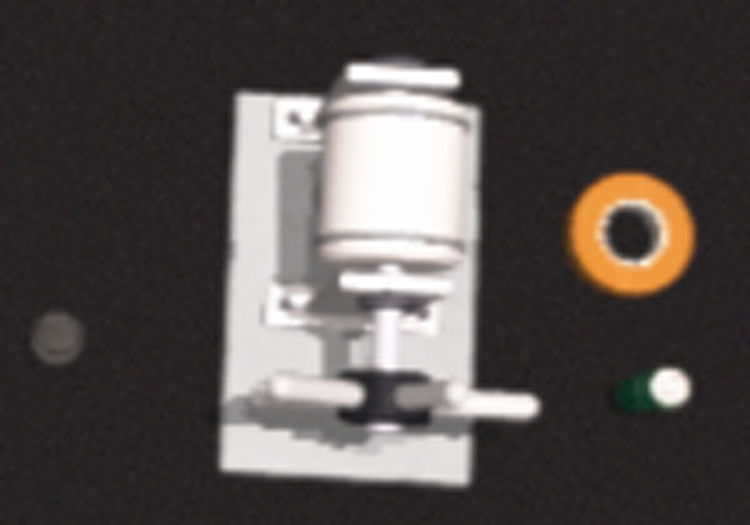

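```bash
cat > fit.py <<'E'
from h import *
from scipy.optimize import least_squares
a=ctrl.get_image("side");b=ctrl.get_image("top")
S=lambda u,v:(200+u/4.615,222+v/4.615); T=lambda u,v:(265+u/5,172+v/5)
def W(p,L): c,s=np.cos(p[2]),np.sin(p[2]);L=np.atleast_2d(L);return np.c_[p[0]+c*L[:,0]-s*L[:,1],p[1]+s*L[:,0]+c*L[:,1],L[:,2]]
def tip(f,r=66): f=np.radians(f);return [0,-r*np.sin(f),125+r*np.cos(f)]
base=[[165,65,16],[165,-65,16],[-35,-65,16],[-35,65,16]]
bt=np.array([T(238,94),T(480,106),T(469,485),T(221,470)])
bs=np.array([S(567,500),S(60,557),S(56,315)])
def res(p):
    d=np.degrees(p[3])
    t=W(p,[tip(-54+d),tip(90+d),tip(18+d)])
    r=[proj(b,W(p,base))-bt, proj(a,W(p,[base[1],base[2],base[3]]))-bs,
       proj(b,t)-np.array([T(278,389),T(531,406),T(457,390)]),
       proj(a,t)[[0,2,1]]-np.array([S(107,48),S(110,128),S(127,353)])]
    return np.concatenate([x.ravel() for x in r])
f=least_squares(res,[450,-150,0,0.0],x_scale=[100,100,.1,.1],loss="soft_l1")
print(f.x,np.degrees(f.x[2:]));print(np.round(res(f.x).reshape(-1,2),1).tolist())
def ray(i,uv,z):
    E=i["extrinsics"];d=E[:3,:3]@np.array([(uv[0]-i["cx"])/i["fx"],-(uv[1]-i["cy"])/i["fy"],-1]);return E[:3,3]+d*(z-E[2,3])/d[2]
for n,u,z in(("vial",T(57,338),59),("cell",T(671,388),66),("tape",T(632,234),19)):print(n,np.round(ray(b,u,z)))
E
python3 fit.py
```

```text
[ 4.90511156e+02 -2.17760864e+02 -4.07676715e-02 -1.63276819e-02] [-2.33581552 -0.93550726]
[[-0.2, -1.7], [0.2, -1.1], [0.4, -0.9], [-0.2, -0.8], [0.1, -0.2], [-1.5, 0.8], [-1.3, -0.9], [0.5, -1.6], [-1.1, -1.1], [-0.5, -0.6], [-0.6, 1.7], [-1.1, 0.4], [-0.7, -0.1]]
vial [519. -65.  59.]
cell [ 499. -371.   66.]
tape [ 582. -368.   19.]
```

The neck is hidden from both cameras, so of the five possible positions it must be near 197° (down). It needs about 163° clockwise. My plan is to push the upper-left spoke to the right from above with the closed fingertips, then do the same with the next one.

Emit:
send_rows --rows '[[[39.3,-32.5,0,0,0,-1.09],[39.3,-32.5,0,0,0,-1.09],[39.3,-32.5,0,0,0,-1.09],[39.3,-32.5,0,0,0,-1.09],[39.3,-32.5,0,0,0,-1.09],[39.3,-32.5,0,0,0,-1.09],[39.3,-32.5,0,0,0,-1.09],[39.3,-32.5,0,0,0,-1.09],[39.3,-32.5,0,0,0,-1.09],[39.3,-32.5,0,0,0,-1.09]]]' --grip 255

```text
clock: 1.3
eef_pos: [490.2, -134.6, 304.2]
tool_rot: [3.141, 0.0, 1.528]
force: [0.7, -0.7, 0.4]
width: 0.3
gripper_force: 0.0
```

Emit:
send_rows --rows '[[[0.8,0.3,0,0,0,0],[0.8,0.3,0,0,0,0]]]'

```text
clock: 1.5
eef_pos: [493.7, -126.2, 304.1]
tool_rot: [3.141, -0.001, 1.534]
force: [-0.8, -0.1, -0.0]
width: 0.2
gripper_force: 0.0
```

```bash
python3 - <<'E'
from h import *
s=ctrl.read_state();print(s["eef_pos"],s["tool_rot"],s["clock"])
i=ctrl.get_image("wrist");print({k:np.round(v,3).tolist() for k,v in i.items() if k!="pixels"})
cv2.imwrite("pics/w1.png",cv2.resize(i["pixels"][:,:,::-1],(800,600),interpolation=cv2.INTER_CUBIC))
E
```

```text
[ 493.73673015 -126.17373817  304.051047  ] [ 3.14100246e+00 -5.87251915e-04  1.53367370e+00] 1.5
{'fx': 325.192, 'fy': 325.192, 'cx': 273.68, 'cy': 209.682, 'mount': [[-0.0, 0.956, 0.293, 75.032], [1.0, -0.0, 0.001, -1.833], [0.001, 0.293, -0.956, -70.116], [0.0, 0.0, 0.0, 1.0]]}
```

View pics/w1.png

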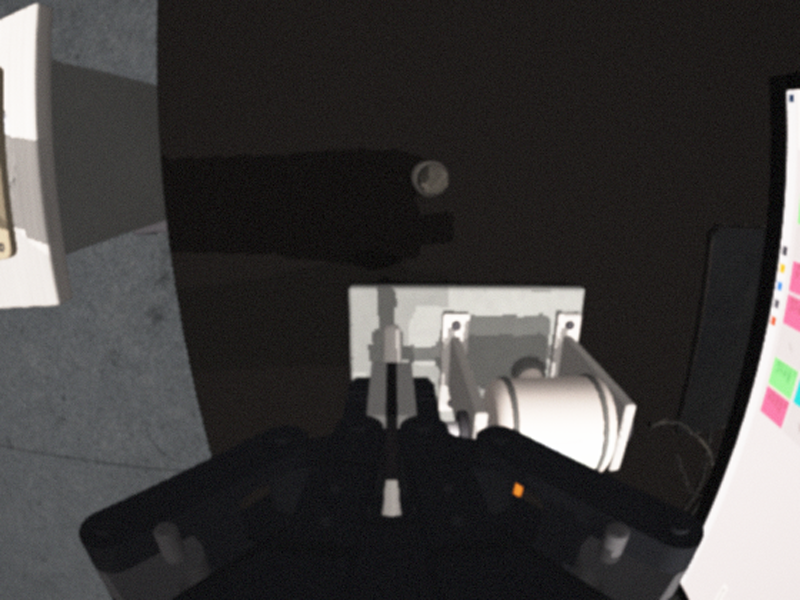

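The wrist view shows the cap under the jar at (528,372), on the stand's +y side. That confirms about 197°. The spoke at (392,340) is in line with the closed fingers. Descending and starting the push.

Emit:
send_rows --rows '[[[0,0,4.0,0,0,0],[0,0,8.0,0,0,0],[-1.0,0,8.0,0,0,0],[-2.0,0,8.0,0,0,0],[-2.6,0,7.4,0,0,0],[-3.2,0,6.8,0,0,0],[-4.2,0,6.1,0,0,0],[-5.2,0,5.6,0,0,0],[-5.2,0,5.6,0,0,0]]]'

```text
clock: 2.45
eef_pos: [491.1, -183.1, 249.4]
tool_rot: [3.139, 0.002, 1.526]
force: [0.6, -0.5, -1.0]
width: 0.1
gripper_force: 0.0
```

Emit:
send_rows --rows '[[[-0.9,0,-0.2,0,0,0],[-1.8,0,-0.3,0,0,0],[-2.7,0,-0.2,0,0,0],[-3.6,0,0,0,0,0],[-4.5,0,0.3,0,0,0],[-5.3,0,0.7,0,0,0],[-6.0,0,1.3,0,0,0],[-6.0,0,1.3,0,0,0]]]'

```text
clock: 3.25
eef_pos: [487.4, -241.9, 233.8]
tool_rot: [-3.14, 0.0, 1.527]
force: [0.0, 0.9, -0.5]
width: 0.1
gripper_force: 0.0
```

```bash
python3 - <<'E'
from h import *
s=ctrl.read_state();print(s["eef_pos"],s["tool_rot"],s["force"])
crop("side","pics/s2.png",200,212,130,130,4.6)
E
```

```text
[ 487.43597964 -241.92123829  233.77230955] [-3.13979340e+00  4.72611046e-04  1.52682618e+00] [ 0.01436914  0.87584363 -0.51146513]
```

View pics/s2.png

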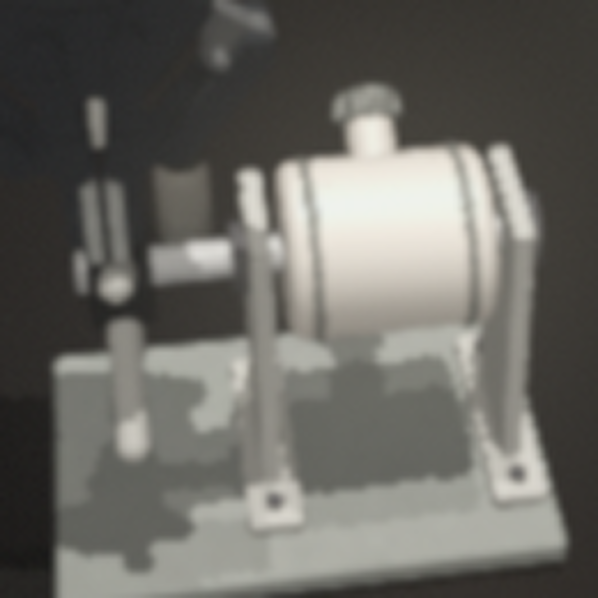

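The side view shows the cap at (368,100), up on the far side, so the wheel has turned about 105°. Next I lift over the following spoke, come down on its left and push again.

Emit:
send_rows --rows '[[[0,0,-3.0,0,0,0],[0,0,-6.0,0,0,0],[4.0,0,-6.0,0,0,0],[8.5,0,-6.0,0,0,0],[8.5,0,-6.0,0,0,0],[8.5,0,-3.6,0,0,0],[8.5,0,-1.2,0,0,0],[8.5,0,-1.2,0,0,0]]]'

```text
clock: 4.1
eef_pos: [489.5, -155.2, 244.3]
tool_rot: [-3.135, -0.001, 1.529]
force: [-0.3, 0.7, 0.2]
width: 0.1
gripper_force: 0.0
```

```bash
python3 - <<'E'
from h import *
s=ctrl.read_state();print(s["eef_pos"],s["tool_rot"],s["force"])
E
```

```text
[ 489.47247829 -155.18085304  244.33833627] [-3.13457912e+00 -8.94430600e-04  1.52939555e+00] [-0.2701714   0.65040822  0.24008583]
```

Emit:
send_rows --rows '[[[-1.2,0,-0.4,0,0,0],[-2.4,0,-0.6,0,0,0],[-3.5,0,-0.8,0,0,0],[-4.5,0,-0.8,0,0,0],[-5.4,0,-0.7,0,0,0],[-6.3,0,-0.5,0,0,0],[-7.0,0,-0.3,0,0,0],[-7.0,0,-0.3,0,0,0]]]'

```text
clock: 4.9
eef_pos: [488.4, -226.8, 249.4]
tool_rot: [-3.141, 0.001, 1.527]
force: [0.5, 0.5, 0.1]
width: -0.0
gripper_force: 0.0
```

```bash
python3 - <<'E'
from h import *
s=ctrl.read_state();print(s["eef_pos"],s["tool_rot"],s["force"])
crop("side","/tmp/a.png",200,215,130,130,3); crop("top","/tmp/b.png",300,175,65,80,6)
A=cv2.imread("/tmp/a.png");B=cv2.imread("/tmp/b.png");H=480
cv2.imwrite("pics/c3.png",np.hstack([cv2.resize(A,(400,400)),cv2.resize(B,(325,400))]))
E
```

```text
[ 488.44847648 -226.84743669  249.36552209] [-3.14084056e+00  6.16999501e-04  1.52699619e+00] [0.49188111 0.45114299 0.09153008]
```

View pics/c3.png

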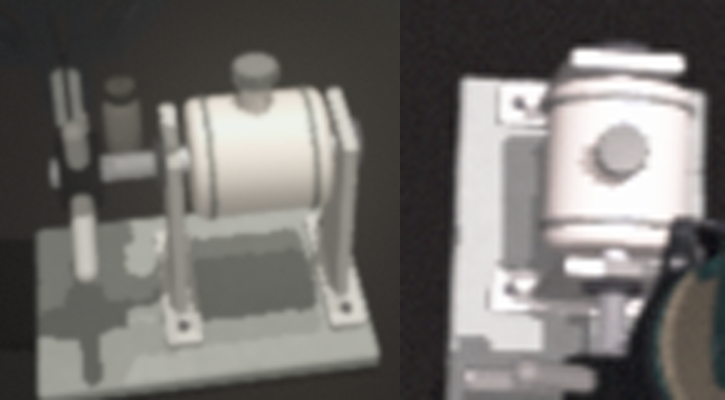

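```bash
cat > th.py <<'E'
import io,contextlib
with contextlib.redirect_stdout(io.StringIO()): exec(open("fit.py").read().split("for n,u,z")[0].replace("print","0 and print"))
P0=f.x
def cap(th,r=60): return W(P0,[[101,-r*np.sin(th),125+r*np.cos(th)]])
def spk(th,k,r=66): t=th+np.radians(k); return W(P0,[[0,-r*np.sin(t),125+r*np.cos(t)]])
def show(top,side,near):
    for d in range(-20,12,4):
        t=np.radians(d);print(d,(proj(b,cap(t))-top).round(1),(proj(a,cap(t))-side).round(1),(proj(a,spk(t,108))-near).round(1))
E
python3 - <<'E'
from th import *
show((344.4,204.8),(282.9,236.1),(200+86/3.077,215+272/3.077))
E
```

```text
-20 [[-5.5 -1.3]] [[-1.8 -3.6]] [[-1.2 -5.5]]
-16 [[-3.7 -1.3]] [[-1.5 -2.8]] [[-1.  -3.6]]
-12 [[-1.8 -1.3]] [[-1.1 -1.8]] [[-0.8 -1.7]]
-8 [[ 0.1 -1.2]] [[-0.8 -0.6]] [[-0.6 -0.1]]
-4 [[ 2.  -1.1]] [[-0.4  0.7]] [[-0.4  1.3]]
0 [[ 3.9 -1. ]] [[-0.   2.2]] [[-0.3  2.6]]
4 [[ 5.7 -0.9]] [[0.3 3.9]] [[-0.1  3.6]]
8 [[ 7.5 -0.8]] [[0.7 5.7]] [[0.  4.5]]
```

All three estimates agree on about −8° short of upright. One final small push, then straight up and clear.

Emit:
send_rows --rows '[[[-0.3,0,0.1,0,0,0],[-0.55,0,0.25,0,0,0],[-0.7,0,0.35,0,0,0],[-0.7,0,0.35,0,0,0],[-0.7,0,0.35,0,0,0]]]'

```text
clock: 5.6
eef_pos: [488.5, -232.4, 246.4]
tool_rot: [-3.142, 0.0, 1.529]
force: [-0.7, -0.2, 0.4]
width: -0.1
gripper_force: 0.4
```

Emit:
send_rows --rows '[[[0.3,0,0,0,0,0],[0.3,0,-3,0,0,0],[0.3,0,-7,0,0,0],[0.3,0,-10,0,0,0],[4.0,0,-10,0,0,0],[8.0,0,-10,0,0,0],[12.0,0,-10,0,0,0],[14.0,0,-10,0,0,0],[14.0,0,-10,0,0,0],[14.0,0,-10,0,0,0]]]'

```text
clock: 6.6
eef_pos: [494.4, -92.8, 346.4]
tool_rot: [3.142, 0.001, 1.529]
force: [-0.1, -1.0, 0.6]
width: 0.0
gripper_force: 0.0
```

```bash
python3 - <<'E'
from h import *
s=ctrl.read_state();print(s["eef_pos"],s["tool_rot"],s["force"],s["clock"])
crop("side","/tmp/a.png",200,215,130,130,3); crop("top","/tmp/b.png",300,175,75,80,6)
A=cv2.imread("/tmp/a.png");B=cv2.imread("/tmp/b.png")
cv2.imwrite("pics/c4.png",np.hstack([cv2.resize(A,(400,400)),cv2.resize(B,(375,400))]))
E
```

```text
[494.44803029 -92.81702256 346.43050854] [3.14150306e+00 9.63645238e-04 1.52935428e+00] [-0.14907357 -1.04477026  0.61697083] 6.6
```

View pics/c4.png

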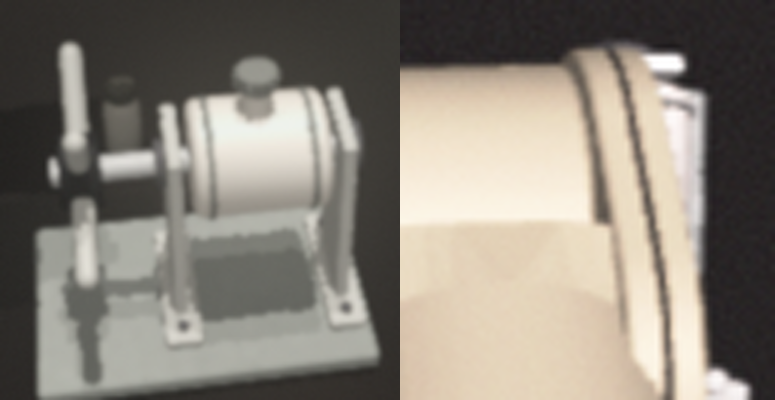

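Emit:
send_rows --rows '[[[5,0,0,0,0,0],[10,0,0,0,0,0],[15,0,0,0,0,0],[20,0,0,0,0,0],[25,0,0,0,0,0],[25,0,0,0,0,0],[25,0,0,0,0,0]]]'

```text
clock: 7.4
eef_pos: [505.2, 157.4, 346.1]
tool_rot: [-3.141, 0.001, 1.53]
force: [0.0, -0.1, -0.4]
width: 0.1
gripper_force: 0.0
```

```bash
python3 - <<'E'
from h import *
crop("top","pics/t5.png",265,172,150,105,5)
E
```

```text
(no output)
```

View pics/t5.png

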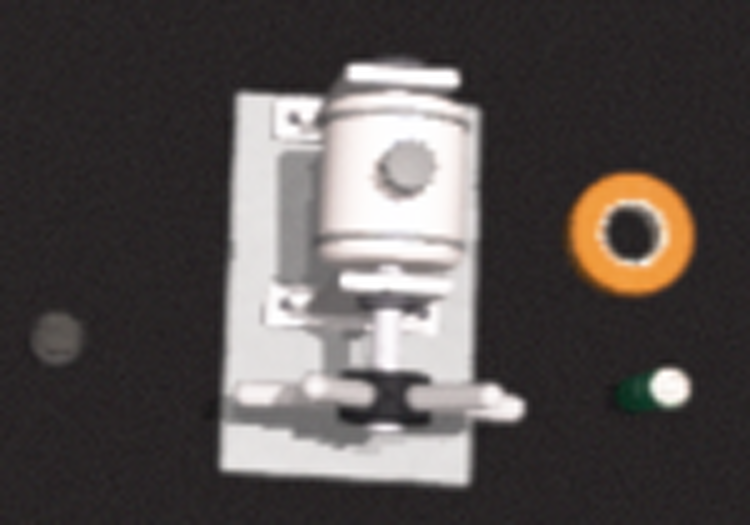

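The stand and the bystanders look unchanged. The cap centre is at (409,165), with spoke ends at (308,387), (238,393), (497,395) and (523,407).

```bash
python3 - <<'E'
from th import *
Sq=lambda u,v:np.array((200+u/3.077,215+v/3.077))
m=[("capT",b,lambda t:cap(t),T(409,165)),("-36T",b,lambda t:spk(t,-36),T(313,386)),("-108T",b,lambda t:spk(t,-108),T(243,393)),("108T",b,lambda t:spk(t,108),T(517,407)),("36T",b,lambda t:spk(t,36),T(490,395)),
("capS",a,lambda t:cap(t),Sq(257,70)),("-36S",a,lambda t:spk(t,-36),Sq(71,53)),("108S",a,lambda t:spk(t,108),Sq(87,275))]
R_=lambda t,sel=range(8):np.concatenate([(proj(m[k][1],m[k][2](t))-np.array(m[k][3])).ravel() for k in sel])
g=least_squares(lambda p:R_(p[0])-0,[0.]);print("all",np.degrees(g.x))
for k in range(8):print(m[k][0],np.degrees(least_squares(lambda p:R_(p[0],[k]),[0.]).x).round(1),R_(0.,[k]).round(1))
E
```

```text
all [-2.78422347]
capT [-3.] [ 1.5 -1.2]
-36T [-2.8] [ 1.3 -1.1]
-108T [2.4] [ 0.7 -1. ]
108T [-7.3] [-1.8 -0.8]
36T [-1.5] [ 0.7 -0.9]
capS [-1.] [-0.7  0.6]
-36S [-6.] [-1.   0.4]
108S [-4.7] [-0.6  1.6]
```

The fit gives about −2.5° and the contact geometry −1.8°. I'll go back along the same path and add about 2°.

Emit:
send_rows --rows '[[[-5,0,0,0,0,0],[-10,0,0,0,0,0],[-15,0,0,0,0,0],[-20,0,0,0,0,0],[-25,0,0,0,0,0],[-30,0,0,0,0,0],[-35,0,0,0,0,0],[-38.6,0,0,0,0,0],[-38.6,0,0,0,0,0],[-38.6,0,0,0,0,0]]]'

```text
clock: 8.55
eef_pos: [487.5, -230.6, 346.2]
tool_rot: [-3.141, -0.0, 1.523]
force: [0.6, 1.3, -0.0]
width: -0.2
gripper_force: 0.0
```

```bash
python3 - <<'E'
from h import *
s=ctrl.read_state();print(s["eef_pos"],s["tool_rot"])
E
```

```text
[ 487.48664959 -230.59381026  346.17576498] [-3.14095768e+00 -1.28506083e-04  1.52331512e+00]
```

Emit:
send_rows --rows '[[[0.2,0,3,0,0,0],[0.2,0,6.5,0,0,0],[0.2,0,10.0,0,0,0],[0.2,0,10.0,0,0,0],[0.2,0,10.0,0,0,0]]]'

```text
clock: 9.05
eef_pos: [489.0, -225.5, 246.9]
tool_rot: [-3.141, -0.001, 1.53]
force: [-0.7, 0.7, 0.0]
width: -0.1
gripper_force: 0.0
```

Emit:
send_rows --rows '[[[-0.4,0,0.05,0,0,0],[-0.6,0,0.1,0,0,0],[-0.6,0,0.1,0,0,0],[-0.6,0,0.1,0,0,0]]]'

```text
clock: 9.45
eef_pos: [489.0, -232.5, 246.3]
tool_rot: [3.14, 0.001, 1.529]
force: [0.3, 1.0, 0.2]
width: 0.2
gripper_force: 0.3
```

```bash
python3 - <<'E'
from h import *
L=[]
for k in range(6): L.append(ctrl.read_state()["eef_pos"]); ctrl.get_image("side")
print(np.round(L,1).tolist(),np.mean(L,0))
E
```

```text
[[489.0, -232.5, 246.3], [488.9, -232.4, 246.1], [488.8, -232.4, 245.9], [488.7, -232.3, 245.8], [488.7, -232.3, 245.7], [488.7, -232.2, 245.6]] [ 488.80813781 -232.34041995  245.8949389 ]
```

Emit:
send_rows --rows '[[[-0.1,0,0.05,0,0,0],[-0.2,0,0.05,0,0,0],[-0.2,0,0.05,0,0,0],[-0.2,0,0.05,0,0,0]]]'

```text
clock: 10.15
eef_pos: [488.6, -234.1, 244.8]
tool_rot: [3.142, -0.0, 1.529]
force: [1.4, 2.5, 1.3]
width: 0.1
gripper_force: 0.9
```

Emit:
send_rows --rows '[[[0.3,0,0,0,0,0],[0.3,0,-3,0,0,0],[0.3,0,-7,0,0,0],[0.3,0,-10,0,0,0],[5.0,0,-10,0,0,0],[10.0,0,-10,0,0,0],[15.0,0,-10,0,0,0],[20.0,0,-10,0,0,0],[25.0,0,-10,0,0,0],[30.0,0,-10,0,0,0]]]'

```text
clock: 11.15
eef_pos: [500.7, 66.8, 344.9]
tool_rot: [3.142, 0.001, 1.528]
force: [1.8, -0.5, 0.3]
width: 0.3
gripper_force: 0.0
```

Emit:
send_rows --rows '[[[5,0,0,0,0,0],[9,0,0,0,0,0],[9,0,0,0,0,0],[9,0,0,0,0,0]]]'

```text
clock: 11.55
eef_pos: [504.5, 155.7, 344.5]
tool_rot: [-3.141, 0.001, 1.531]
force: [-0.4, -1.0, -0.0]
width: -0.0
gripper_force: 0.0
```

```bash
python3 - <<'E'
from h import *
crop("side","/tmp/a.png",200,215,130,130,3); crop("top","/tmp/b.png",300,175,75,80,6)
A=cv2.imread("/tmp/a.png");B=cv2.imread("/tmp/b.png")
cv2.imwrite("pics/c6.png",np.hstack([cv2.resize(A,(400,400)),cv2.resize(B,(375,400))]))
E
```

```text
(no output)
```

View pics/c6.png

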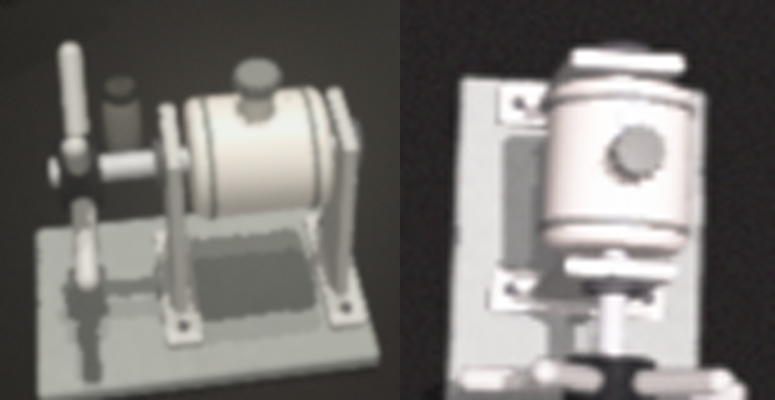

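The cap is at (637,151) in the top view, within about 1° of upright. The stand is unmoved and the arm is clear.

```bash
python3 -c "
from cell import ctrl
print(ctrl.finish_job())"
```

```text
the job is handed in; nothing more can be done
None
```

The job is handed in at 11.6 s of the 42 s allowed: two spokes pushed one after the other brought the filler neck to within about 1–2° of straight up by my last camera estimate, and the stand, vial, cell and tape look unmoved with the arm clear.

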